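Press the worn bush out of a suspension link

TASK

Take the drift from its wooden stand, find the flared mouth of the link's eye with its nose by feel, and push the tight bush slowly down and out of the eye until it rests on the stirrup plate below, never pressing on the link or its fixture with more than 25 N. Then draw the drift out and stand it back upright in its stand, leaving the screwdriver, spray can, socket and wrench alone.

Things in the scene. Friction and masses are not known exactly. Their poses are not given: they have to be found in the camera images.
- fixture: Fixed fixture with the steel link. Origin: centre of the underside, z up. Base plate 150 (x) x 170 (y) x 12 mm; posts at y = +-60 mm topped with rubber to 60 mm high. Across them lie the link's two bars with the round steel eye (63 mm wide on top) between them; its bore is vertical. Eye, bush and stirrup sink together on the rubber, about 4 N per mm, at most 8 mm, and spring back.
- eye_zero (a point): Mark fixed to the fixture on its centre line, 103 mm up, level with the eye's top rim. The eye's axis is NOT measured: it is locked anywhere within +-12 mm in x and in y (fixture axes) of this mark; find it by feel or look. Mouth: a 45 degree cone, 52 mm wide at the rim, narrowing to 18 mm wide at 17 mm below it. What touches the cone is pushed towards the axis.
- lip_zero (a point): Mark on the fixture's centre line, 86 mm up, at the height of the cone's lower end. From here down the eye has a straight lip 18 mm in diameter and 10 mm deep, then the bore, 25 mm in diameter, down to the eye's underside, 36 mm below this mark. The stirrup plate's top lies 58 mm below this mark.
- bush (a joint): How far (m) the tight bush is pushed down. Brass-sleeved cylinder, 23 mm in diameter, 18 mm long. At 0 its top is under the lip (76 mm above the fixture's underside); it starts at 0 to 0.004; at 0.030 its bottom lands on the stirrup plate, a hard stop. It resists with about 6 N plus about 2.5 N for each 10 mm/s of speed, and stays where it is left.
- drift: Drift, loose, nose down in the stand, 0.2 to 0.33 kg. Origin: centre of the flat nose face; z runs up to the handle. Steel shaft 14 mm in diameter, 70 mm long, nose chamfered to 11 mm over 2 mm; collar 36 mm in diameter, 70 to 76 mm from the nose; round black handle 24 mm in diameter, 76 to 116 mm from the nose. Grip it just above the collar, so that the fingertips can bear on the collar.
- stand: Wooden block 64 x 64 x 45 mm, fixed, origin at the centre of its underside. A vertical hole 20 mm in diameter in the middle of its top, with a 3 mm chamfer, 40 mm deep: its floor is 5 mm above the origin.
- stand_floor (a point): Centre of the floor of the stand's hole, where the drift's nose stands.
- screwdriver: Screwdriver lying on the bench; leave alone.
- spray_can: Blue can, 60 mm in diameter, 160 mm high, standing on the bench; leave alone.
- socket: Steel socket, 26 mm in diameter, 35 mm high, standing on the bench; leave alone.
- wrench: Spanner lying on the bench; leave alone.
Things that resemble listed ones, but are neither listed nor needed, are in the scene too. Of the things like the drift, leave any that is pink, purple or red; of the rest the smaller one is meant.

How it is judged:
By the outcome, as a careful person would: the job done as asked, in the order asked, and still so for the second after the job is handed in, with the robot touching nothing.
It also fails if it takes over 53 s, if anything falls off the work surface, if the arm or the gripper's body presses on something with over 40 N, if the wrist force passes 120 N, or if a joint passes its speed limit or range.

ROBOT

A 6-joint arm with a two-finger parallel gripper is mounted at the origin on the work surface. World frame = base frame: x ahead of the robot, y to its left, z up, the work surface at z = 0. Lengths are in m, angles in rad, forces in N, time in s.
With the tool pointing down it reaches from about 0.35 to 0.775 m from the base axis. Payload 7.3 kg.
Tool frame: the origin (TCP) lies midway between the tips of the shut fingers; the grasp point (between the pads) lies 19 mm behind it (robot.grip_depth is the z of the grasp point in the tool frame, in m); z points along the fingers, y is the line along which they close (so a half turn about z gives the same grasp; the last joint's range is limited). The gripper opens to 92 mm and grips with 3 to 60 N. Pads are 19 mm wide; open, the fingers measure 130 mm over their backs; the gripper's body (75 mm by 190 mm) begins 47 mm behind the grasp point.
Start: joints at [-1.457, 0.342, 1.524, -0, 1.275, -0.146], TCP at [0.135, -0.507, 0.189] pointing down, gripper open.
Joint ranges: [-2.53, 2.53], [-0.77, 2.02], [0.04, 2.7], [-1, 4.14], [0.28, 2.66], [-3.11, 3.11]. Speed limits (rad/s): [2.57, 2.57, 3.14, 3.14, 3.14, 3.14].

INTERFACE

Orientations are given as [roll, pitch, yaw] about the fixed x, y, z axes, in that order (R = Rz(yaw) Ry(pitch) Rx(roll)).
In Python, from cell import robot, viewer gives the robot as it stands.
- The arm moves only by the tool step_arm, never from a script. Its argument "increments" is a list of rows, each an object with "delta_pos": the shift along the tool's x, y, z in cm, a list of three; "dr": the turn, a rotation vector about the tool's x, y, z in degrees, a list of three; "fingers": the closure, from -1 (fully open) to 1 (shut), so that 0 is half open. In form: [{"delta_pos": [tx, ty, tz], "dr": [wx, wy, wz], "fingers": fingers}, ...]. A call has exactly 5 rows; each row is the pose to reach, as a shift and turn from the pose commanded when the call began, along the tool's axes at that moment; what a row does not reach only later rows make up. A row lasts 1/8 s, in which the tool goes at most 62.5 mm and 10.7 degrees, less where a joint would pass 70% of its speed; a pose out of reach is approached as far as the arm can. A call with a gripper value outside its range is refused whole. The fingers move at their own pace and stop on an object; "newtons" is the grip in N (left out, the last holds). Time passes only in rows, so rows that repeat a pose let the fingers close, or fill a call up. It gives the time, the measured TCP pose, the force, the opening and the grip force at its end, in the units of the state.
- robot.observe(): the state, without advancing time (a new reading comes with each control period).
- viewer.read_camera(name): name is "side" or "top" or "wrist"; returns the picture (400x640x3 uint8, red, green, blue); there is no depth.
- viewer.camera_params(name): a dict with "K" (3x3 intrinsics, pixels), "T" (4x4, takes a point from camera to world coordinates). Camera axes: x right, y down, z forward; pixel columns grow to the right and rows downward; lengths in m; the calibration is good to about 2 mm. A picture is of the moment at which its call begins: read the wrist's pose just before it. camera_params takes no time and is no camera call; for the wrist camera it gives the pose at the moment of the call.
- robot.hand_in(): hands the job in; it is judged then, once.
The state is a dict: "time": time; "qpos": joint angles; "qvel": joint speeds; "joint_efforts": joint torques, N m; "tool_pos": TCP position; "tool_rot": TCP orientation; "contact_force": force on the tool from outside, world axes, zero at the start; "torque": the same for the moment, N m; "opening": finger opening in m; "grip_force": force on a finger pad.
Only numpy, scipy, OpenCV 4.12 (cv2) and the standard library are available. Lean on these libraries where they do the work, as an engineer would, in place of code of your own. Each camera call takes 0.05 s, during which the arm holds its last target. There are 200 camera calls.

## Working session

There is one attempt and no reset: what is moved stays moved. The work goes in short steps, Python scripts to look and compute and a tool call to move; the robot and the scene stay as the last step left them, time stands still between calls to the robot, and variables do not carry over. Pictures are saved under pics/ and viewed, at most 10 in all, crops included, and the job is handed in when it is done.

Besides the shell and the picture viewer there is one more tool, called after "Request:" as name(argument=value, ...), one argument or row to a line, values as JSON. step_arm: Moves the arm, as the interface text tells. Its arguments: {"type":"object","properties":{"increments":{"type":"array"},"newtons":{"type":"number"}},"required":["increments"]}

```bash
ls; mkdir -p pics; python3 - <<'E'
from cell import robot, viewer
import cv2, numpy as np
np.set_printoptions(precision=4,suppress=True)
for n in ("side","top"):
    im=viewer.read_camera(n); cv2.imwrite(f"pics/{n}0.png",im[:,:,::-1])
    p=viewer.camera_params(n); print(n,p["K"],p["T"])
print(robot.observe(), robot.grip_depth)
E
```

```text
pics
side [[422.9481   0.     323.5421]
 [  0.     422.9481 195.6433]
 [  0.       0.       1.    ]] [[ 0.9211  0.1928 -0.3382  0.9241]
 [ 0.3887 -0.5018  0.7727 -0.8176]
 [-0.0207 -0.8432 -0.5372  0.661 ]
 [ 0.      0.      0.      1.    ]]
top [[444.2417   0.     321.6817]
 [  0.     444.2417 202.2594]
 [  0.       0.       1.    ]] [[ 0.0126 -0.9877  0.1558  0.3998]
 [-0.9998 -0.0144 -0.0104  0.0139]
 [ 0.0126 -0.1556 -0.9877  1.1816]
 [ 0.      0.      0.      1.    ]]
{'time': 0.1, 'qpos': array([-1.457 ,  0.3427,  1.5249, -0.    ,  1.2754, -0.146 ]), 'qvel': array([ 0.001 , -0.0017, -0.0031, -0.0007,  0.0004,  0.0005]), 'joint_efforts': array([  0.001 , -43.2003, -24.4694,   0.0718,   0.0526,  -0.    ]), 'tool_pos': array([ 0.1348, -0.507 ,  0.188 ]), 'tool_rot': array([-3.1403, -0.0002,  0.2598]), 'contact_force': array([-0.3873, -0.0842,  0.6774]), 'torque': array([ 0.0131, -0.0341, -0.0132]), 'grip_force': 0.0, 'opening': 0.09224697158294236} -0.0188
```

View pics/top0.png

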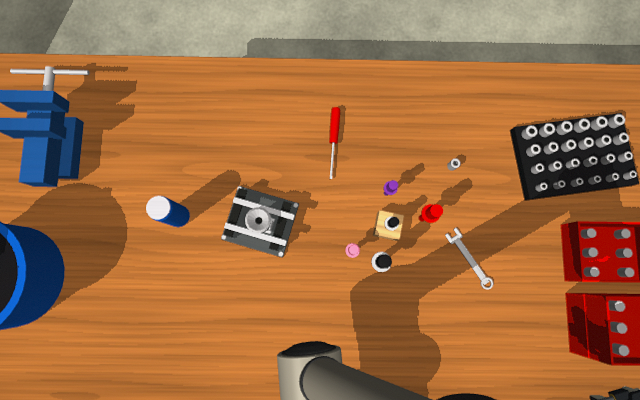

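View pics/side0.png

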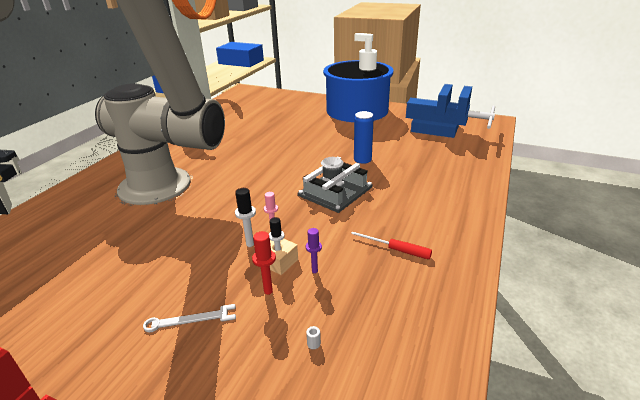

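The top view shows these drift-like candidates: black handle in the stand (392,222), big black one (381,261), pink (352,250), purple (391,187) and red (431,212). After leaving out pink, purple and red, the smaller one is the black one in the stand. The fixture eye is at about (258,220).

```bash
cat > h.py <<'E'
import numpy as np, cv2
from cell import robot, viewer
np.set_printoptions(precision=4,suppress=True)
def ray(p,uv,z):
    K,T=p["K"],p["T"]; d=T[:3,:3]@np.linalg.solve(K,[uv[0],uv[1],1.]); o=T[:3,3]
    return o+d*(z-o[2])/d[2]
def blobs(m,amin,box=None):
    n,l,s,c=cv2.connectedComponentsWithStats(m.astype(np.uint8))
    return [(c[i],s[i]) for i in range(1,n) if s[i][4]>=amin]
E
python3 - <<'E'
from h import *
im=cv2.imread("pics/top0.png"); p=viewer.camera_params("top")
a=cv2.resize(im[170:280,340:450],(390,390),interpolation=cv2.INTER_CUBIC)
b=cv2.resize(im[175:265,213:303],(390,390),interpolation=cv2.INTER_CUBIC)
cv2.imwrite("pics/crop.png",np.hstack([a,b]))
for n,uv,z in (("drift top",(392,222),.121),("big",(381,261),.14),("eye",(258,220),.103),("can",(160,208),.16),("pink",(352,250),.1),("purple",(391,187),.1),("red",(431,212),.13)):
    print(n,ray(p,uv,z))
E
```

```text
drift top [ 0.5215 -0.167   0.121 ]
big [ 0.4276 -0.137   0.14  ]
eye [0.5239 0.1572 0.103 ]
can [0.542  0.3769 0.16  ]
pink [ 0.4542 -0.0725  0.1   ]
purple [ 0.6113 -0.1692  0.1   ]
red [ 0.5458 -0.2594  0.13  ]
```

View pics/crop.png

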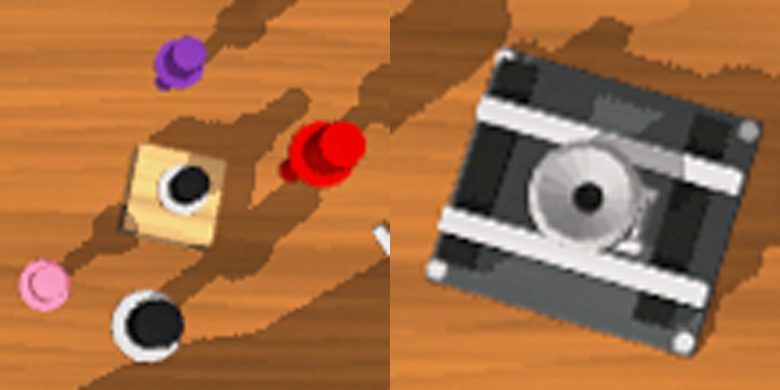

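The crop confirms the choice: the smaller black-handled drift has a white collar in the wooden stand. A finger line at about 50° in the world frame clears all its neighbours. I'll move above it.

Request:
step_arm(
  increments=[
    {"delta_pos": [4,-2,-1],"dr": [0,0,0],"fingers": -1},
    {"delta_pos": [8.8,-4.4,-2],"dr": [0,0,0],"fingers": -1},
    {"delta_pos": [13.6,-6.8,-3],"dr": [0,0,0],"fingers": -1},
    {"delta_pos": [18.4,-9.2,-4],"dr": [0,0,0],"fingers": -1},
    {"delta_pos": [23.2,-11.6,-5],"dr": [0,0,0],"fingers": -1},
  ],
)

```text
time: 0.72
tool_pos: [0.3303, -0.3342, 0.2387]
tool_rot: [-3.141, 0.0, 0.26]
contact_force: [0.9, -0.5, -0.0]
opening: 0.0918
grip_force: 0.0
```

Request:
step_arm(
  increments=[
    {"delta_pos": [5,-2.5,0],"dr": [0,0,10.6],"fingers": -0.4},
    {"delta_pos": [10,-5,0],"dr": [0,0,21.2],"fingers": -0.4},
    {"delta_pos": [15,-7.5,0],"dr": [0,0,31.8],"fingers": -0.4},
    {"delta_pos": [20,-10,0],"dr": [0,0,42.4],"fingers": -0.4},
    {"delta_pos": [22.9,-11.3,0],"dr": [0,0,53],"fingers": -0.4},
  ],
)

```text
time: 1.35
tool_pos: [0.5228, -0.1657, 0.2382]
tool_rot: [3.142, 0.001, -0.596]
contact_force: [0.1, 0.4, -0.0]
opening: 0.0641
grip_force: 0.0
```

```bash
cat >> h.py <<'E'
def loc(d):
    from scipy.spatial.transform import Rotation as R
    return 100*(R.from_euler("xyz",robot.observe()["tool_rot"]).as_matrix().T@np.array(d))
E
python3 - <<'E'
from h import *
s=robot.observe(); print(s["time"],s["tool_pos"],s["tool_rot"],s["opening"],s["contact_force"])
p=viewer.camera_params("wrist"); print(p)
im=viewer.read_camera("wrist"); cv2.imwrite("pics/w1.png",im[:,:,::-1])
E
```

```text
1.35 [ 0.5228 -0.1657  0.2382] [ 3.1416  0.0007 -0.5956] 0.06405713932242531 [ 0.1433  0.4114 -0.0137]
{'K': array([[300.971 ,   0.    , 313.1575],
       [  0.    , 300.971 , 200.859 ],
       [  0.    ,   0.    ,   1.    ]]), 'T': array([[-0.561 , -0.7883, -0.2527,  0.5921],
       [-0.8278,  0.534 ,  0.172 , -0.2128],
       [-0.0006,  0.3056, -0.9521,  0.4351],
       [ 0.    ,  0.    ,  0.    ,  1.    ]])}
```

View pics/w1.png

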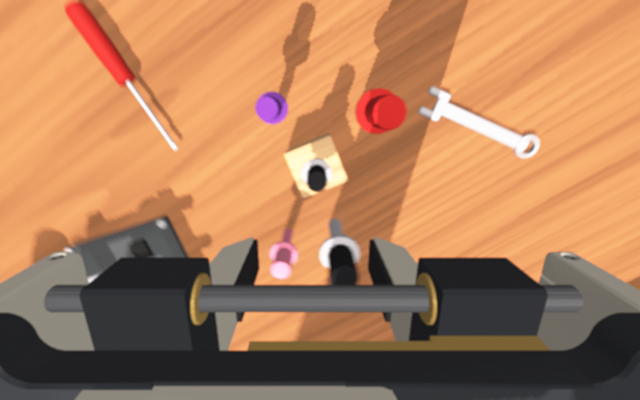

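```bash
python3 - <<'E'
from h import *
p=viewer.camera_params("wrist"); im=cv2.imread("pics/w1.png").astype(int)
sub=im[150:205,295:340]; m=sub.max(2)<75
for c,s in blobs(m,30): print("dark",c+[295,150],s+np.array([295,150,0,0,0]))
w=(sub.min(2)>110)&(sub.max(2)-sub.min(2)<30)
for c,s in blobs(w,10): print("white",c+[295,150],s+np.array([295,150,0,0,0]))
def proj(X):
    q=np.linalg.inv(p["T"])@np.r_[X,1]; u=p["K"]@q[:3]; return u[:2]/u[2]
X=np.array([.5215,-.167,0])
for z in (.121,.081,.075): print(z,proj(X+[0,0,z]))
# expected circle px radius
print(300.97*.012/.33, 300.97*.018/.36)
E
```

```text
dark [316.3841 177.5823] [309 166  16  24 328]
white [315.0762 169.2348] [301 159  31  24 328]
0.121 [318.7528 186.7326]
0.081 [318.279  178.0839]
0.075 [318.2163 176.9408]
10.944363636363637 15.0485
```

The wrist view shows the drift at (316,178) between the fingers, with its collar centred at about (316,174). That puts it near (0.525, -0.169). I'll descend part way and look again.

Request:
step_arm(
  increments=[
    {"delta_pos": [0.2,0.1,3],"dr": [0,0,0],"fingers": -0.4},
    {"delta_pos": [0.4,0.1,6],"dr": [0,0,0],"fingers": -0.4},
    {"delta_pos": [0.4,0.1,9],"dr": [0,0,0],"fingers": -0.4},
    {"delta_pos": [0.4,0.1,10.5],"dr": [0,0,0],"fingers": -0.4},
    {"delta_pos": [0.4,0.1,10.5],"dr": [0,0,0],"fingers": -0.4},
  ],
)

```text
time: 2.02
tool_pos: [0.5238, -0.1706, 0.1329]
tool_rot: [3.141, 0.002, -0.591]
contact_force: [0.1, -1.2, 0.2]
opening: 0.0645
grip_force: 0.0
```

```bash
python3 - <<'E'
from h import *
s=robot.observe(); p=viewer.camera_params("wrist")
im=viewer.read_camera("wrist"); cv2.imwrite("pics/w2.png",im[:,:,::-1])
def proj(X):
    q=np.linalg.inv(p["T"])@np.r_[X,1]; u=p["K"]@q[:3]; return u[:2]/u[2]
print(s["tool_pos"],s["tool_rot"],proj(s["tool_pos"]))
for z in (.121,.081,.045): print(z,proj(np.r_[s["tool_pos"][:2],z]))
E
```

```text
[ 0.5238 -0.1706  0.1329] [ 3.1412  0.002  -0.5909] [313.1332 228.4014]
0.121 [313.1389 222.1216]
0.081 [313.1543 204.9611]
0.045 [313.1648 193.2813]
```

View pics/w2.png

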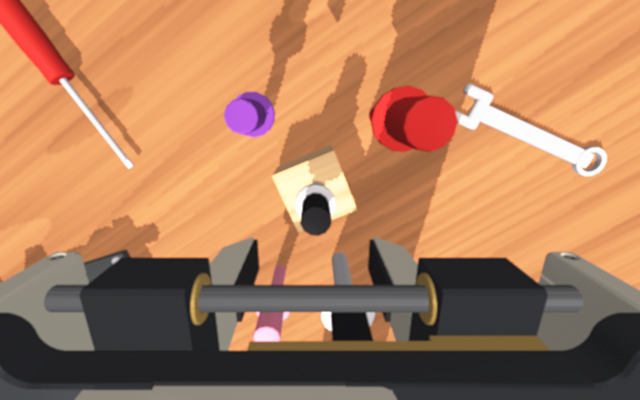

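The handle top is at (316,221), where (313,222) was predicted, so it needs about 2 mm in tool y. I'll descend and grip.

Request:
step_arm(
  increments=[
    {"delta_pos": [0.1,0.2,2],"dr": [0,0,0],"fingers": -0.4},
    {"delta_pos": [0.1,0.2,4],"dr": [0,0,0],"fingers": -0.4},
    {"delta_pos": [0.1,0.2,5.0],"dr": [0,0,0],"fingers": -0.4},
    {"delta_pos": [0.1,0.2,5.0],"dr": [0,0,0],"fingers": 0.0},
    {"delta_pos": [0.1,0.2,5.0],"dr": [0,0,0],"fingers": 1},
  ],
  newtons=45,
)

```text
time: 2.7
tool_pos: [0.5247, -0.1733, 0.0847]
tool_rot: [-3.141, -0.002, -0.591]
contact_force: [0.2, -0.1, 0.6]
opening: 0.0488
grip_force: 0.0
```

Request:
step_arm(
  increments=[
    {"delta_pos": [0,0,0],"dr": [0,0,0],"fingers": 1},
    {"delta_pos": [0,0,0],"dr": [0,0,0],"fingers": 1},
    {"delta_pos": [0,0,0],"dr": [0,0,0],"fingers": 1},
    {"delta_pos": [0,0,0],"dr": [0,0,0],"fingers": 1},
    {"delta_pos": [0,0,0],"dr": [0,0,0],"fingers": 1},
  ],
)

```text
time: 3.32
tool_pos: [0.524, -0.1729, 0.0836]
tool_rot: [3.142, 0.0, -0.591]
contact_force: [1.0, 1.1, -0.0]
opening: 0.0016
grip_force: 0.0
```

```bash
python3 - <<'E'
from h import *
im=viewer.read_camera("side")[170:310,200:360,::-1]; a=cv2.resize(im,(480,420))
b=viewer.read_camera("wrist")[120:260,220:420,::-1]
cv2.imwrite("pics/c3.png",np.vstack([a,cv2.resize(b,(480,180))])); print(robot.observe()["opening"])
E
```

```text
0.00046083576424019016
```

View pics/c3.png

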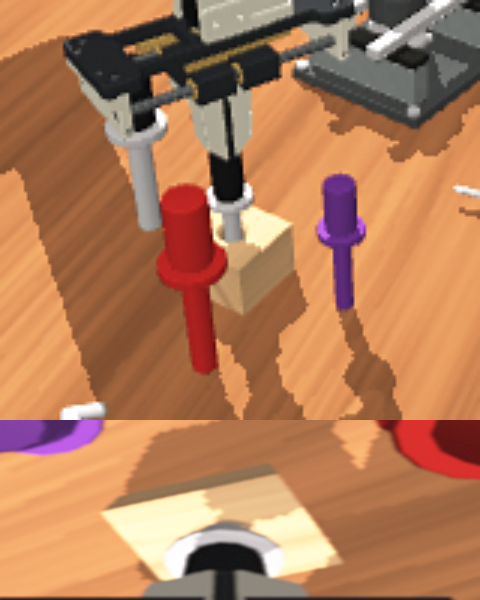

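```bash
python3 - <<'E'
from h import *
p=viewer.camera_params("side"); t=viewer.camera_params("top")
def proj(p,X):
    q=np.linalg.inv(p["T"])@np.r_[X,1]; u=p["K"]@q[:3]; return u[:2]/u[2]
s=robot.observe();print("tcp",proj(p,s["tool_pos"]))
for X in ([.524,-.171,.121],[.524,-.171,.081],[.524,-.171,.045]): print(X,proj(p,np.array(X)),proj(t,np.array(X)))
def tri(a,b):
    A=[];y=[]
    L=[]
    for q,uv in ((p,a),(t,b)):
        d=q["T"][:3,:3]@np.linalg.solve(q["K"],[uv[0],uv[1],1.]); d/=np.linalg.norm(d); P=np.eye(3)-np.outer(d,d)
        A.append(P); y.append(P@q["T"][:3,3])
    r=np.linalg.lstsq(np.vstack(A),np.hstack(y),rcond=None); return r[0],r[1]**.5
im=cv2.imread("pics/side0.png").astype(int); sub=im[205:290,255:305]
m=(sub.max(2)<60)
for c,b in blobs(m,20): print("side handle",c+[255,205],b+np.array([255,205,0,0,0]))
w=(sub.min(2)>130)&(sub.max(2)-sub.min(2)<30)
for c,b in blobs(w,5): print("white",c+[255,205],b+np.array([255,205,0,0,0]))
print("top of handle",tri((275.5,221.5),(393.6,221.6)),"collar",tri((276.7,236.7),(392.2,223.6)))
E
```

```text
tcp [276.0408 234.3438]
[0.524, -0.171, 0.121] [275.0485 220.2431] [393.6396 220.9788]
[0.524, -0.171, 0.081] [276.5201 234.7567] [390.8734 222.8068]
[0.524, -0.171, 0.045] [277.7886 247.2669] [388.5471 224.3441]
side handle [275.2416 227.1742] [270 218  11  19 178]
white [264.8333 208.1667] [264 207   3   4   6]
white [276.3853 240.1468] [269 231  15  20 109]
top of handle (array([ 0.5237, -0.171 ,  0.1174]), array([0.0013])) collar (array([ 0.5239, -0.174 ,  0.0774]), array([0.0024]))
```

The shut fingers show that the visible tips end at about z=0.12, just over the handle. That is about 35 mm above the reported TCP, and the wrist view agrees (the finger span in pixels implies a depth of 0.17 m, not 0.21 m). I'll open, descend slowly while watching the force, and check.

Request:
step_arm(
  increments=[
    {"delta_pos": [0,0,0],"dr": [0,0,0],"fingers": -0.4},
    {"delta_pos": [0,0,0],"dr": [0,0,0],"fingers": -0.4},
    {"delta_pos": [0,0,0],"dr": [0,0,0],"fingers": -0.4},
    {"delta_pos": [0,0,0],"dr": [0,0,0],"fingers": -0.4},
    {"delta_pos": [0,0,0],"dr": [0,0,0],"fingers": -0.4},
  ],
)

```text
time: 4.05
tool_pos: [0.5241, -0.1729, 0.0836]
tool_rot: [3.142, 0.0, -0.591]
contact_force: [0.2, -1.0, -0.4]
opening: 0.0454
grip_force: 0.0
```

Request:
step_arm(
  increments=[
    {"delta_pos": [0,0,0.4],"dr": [0,0,0],"fingers": -0.4},
    {"delta_pos": [0,0,0.8],"dr": [0,0,0],"fingers": -0.4},
    {"delta_pos": [0,0,1.2],"dr": [0,0,0],"fingers": -0.4},
    {"delta_pos": [0,0,1.6],"dr": [0,0,0],"fingers": -0.4},
    {"delta_pos": [0,0,2.0],"dr": [0,0,0],"fingers": -0.4},
  ],
)

```text
time: 4.68
tool_pos: [0.524, -0.173, 0.0633]
tool_rot: [3.142, 0.0, -0.591]
contact_force: [-0.1, -1.0, -0.2]
opening: 0.064
grip_force: 0.0
```

```bash
python3 - <<'E'
from h import *
im=viewer.read_camera("side")[170:310,200:360,::-1]; a=cv2.resize(im,(480,420))
b=viewer.read_camera("wrist")[120:320,180:450,::-1]
cv2.imwrite("pics/c4.png",np.vstack([a,cv2.resize(b,(480,178))])); print(robot.observe()["opening"])
E
```

```text
0.06428341556164163
```

View pics/c4.png

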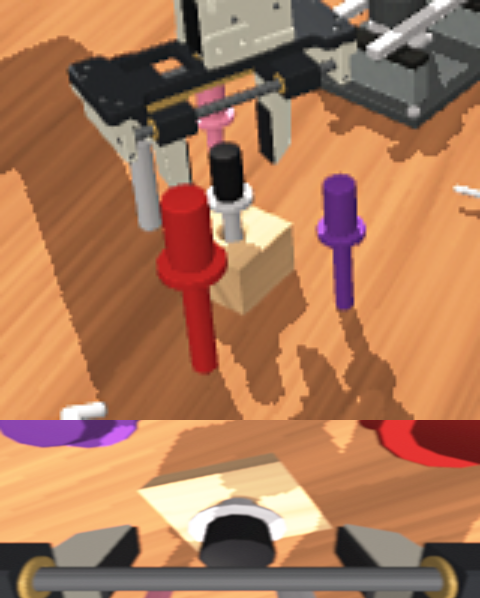

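The tips are now at about z=0.10, straddling the handle (side crop tips at (178,185) and (275,160), handle at 145-200). I'll go 16 mm further and close.

Request:
step_arm(
  increments=[
    {"delta_pos": [0,0,0.6],"dr": [0,0,0],"fingers": -0.4},
    {"delta_pos": [0,0,1.2],"dr": [0,0,0],"fingers": -0.4},
    {"delta_pos": [0,0,1.6],"dr": [0,0,0],"fingers": 0.2},
    {"delta_pos": [0,0,1.6],"dr": [0,0,0],"fingers": 1},
    {"delta_pos": [0,0,1.6],"dr": [0,0,0],"fingers": 1},
  ],
)

```text
time: 5.4
tool_pos: [0.5242, -0.173, 0.0477]
tool_rot: [3.142, -0.0, -0.591]
contact_force: [-0.3, -0.3, 0.1]
opening: 0.0387
grip_force: 0.0
```

Request:
step_arm(
  increments=[
    {"delta_pos": [0,0,0],"dr": [0,0,0],"fingers": 1},
    {"delta_pos": [0,0,0],"dr": [0,0,0],"fingers": 1},
    {"delta_pos": [0,0,0],"dr": [0,0,0],"fingers": 1},
    {"delta_pos": [0,0,0],"dr": [0,0,0],"fingers": 1},
    {"delta_pos": [0,0,0],"dr": [0,0,0],"fingers": 1},
  ],
)

```text
time: 6.02
tool_pos: [0.5242, -0.173, 0.0478]
tool_rot: [-3.142, -0.001, -0.591]
contact_force: [0.2, 0.2, 1.9]
opening: 0.0234
grip_force: 45.0
```

Gripped: opening 23.4 mm, 45 N. I'll lift straight out and refine the eye from the top picture.

Request:
step_arm(
  increments=[
    {"delta_pos": [0,0,-2],"dr": [0,0,0],"fingers": 1},
    {"delta_pos": [0,0,-5],"dr": [0,0,0],"fingers": 1},
    {"delta_pos": [0,0,-8],"dr": [0,0,0],"fingers": 1},
    {"delta_pos": [0,0,-11],"dr": [0,0,0],"fingers": 1},
    {"delta_pos": [0,0,-12.5],"dr": [0,0,0],"fingers": 1},
  ],
)

```text
time: 6.65
tool_pos: [0.5242, -0.173, 0.1736]
tool_rot: [-3.142, -0.001, -0.591]
contact_force: [-0.3, -0.3, -3.6]
opening: 0.0231
grip_force: 45.0
```

```bash
python3 - <<'E'
from h import *
t=viewer.camera_params("top")
im=cv2.imread("pics/top0.png").astype(int); x0,y0=213,175; sub=im[y0:265,x0:303]
d=sub.max(2)<60
for c,b in blobs(d[30:60,30:60],8): print("hole",c+[x0+30,y0+30],b[2:],"at lip",ray(t,c+[x0+30,y0+30],.086),"rim-plane",ray(t,c+[x0+30,y0+30],.076))
# rim: extents along rows/cols through centre, printed brightness
g=sub.mean(2)
print("row",g[45,25:65].astype(int)); print("col",g[28:62,45].astype(int))
s=robot.observe(); print(s["tool_pos"],s["opening"],s["contact_force"])
E
```

```text
hole [244.  219.5] [1 8 8] at lip [0.5266 0.1941 0.086 ] rim-plane [0.5277 0.1958 0.076 ]
hole [258.2903 220.2903] [ 6  6 31] at lip [0.5251 0.1588 0.086 ] rim-plane [0.5263 0.1601 0.076 ]
row [ 62  65  63  61  62  61  51 200 213 151 137 137 137 137 138 140 149  66
  19  21  26  26  30  24 153 199 201 202 201 204 179 146 137 157 153 160
 109  67  66  42]
col [100 194 231 225 174 142 194 212 210 209 209 210 212 194  73  16  24  26
  24  21  41  99 136 134 133 132 141 180 211 212 223 226 231 234]
[ 0.5242 -0.173   0.1736] 0.02313936924968919 [-0.2685 -0.2833 -3.5824]
```

The eye axis is at about (0.5245, 0.158). The lip hole at pixel (258.3,220.3) measures 17 mm, as it should. Moving over it.

Request:
step_arm(
  increments=[
    {"delta_pos": [-1.8,-2.6,0],"dr": [0,0,0],"fingers": 1},
    {"delta_pos": [-4.6,-6.8,0],"dr": [0,0,0],"fingers": 1},
    {"delta_pos": [-7.4,-11,0],"dr": [0,0,0],"fingers": 1},
    {"delta_pos": [-10.2,-15.2,0],"dr": [0,0,0],"fingers": 1},
    {"delta_pos": [-13,-19.4,0],"dr": [0,0,0],"fingers": 1},
  ],
)

```text
time: 7.28
tool_pos: [0.5234, 0.0622, 0.1716]
tool_rot: [3.14, 0.002, -0.591]
contact_force: [0.8, -0.0, -3.1]
opening: 0.0231
grip_force: 45.0
```

Request:
step_arm(
  increments=[
    {"delta_pos": [-2.8,-4,0],"dr": [0,0,0],"fingers": 1},
    {"delta_pos": [-4.6,-6.8,0],"dr": [0,0,0],"fingers": 1},
    {"delta_pos": [-5.4,-8,0],"dr": [0,0,0],"fingers": 1},
    {"delta_pos": [-5.4,-8,0],"dr": [0,0,0],"fingers": 1},
    {"delta_pos": [-5.4,-8,0],"dr": [0,0,0],"fingers": 1},
  ],
)

```text
time: 7.9
tool_pos: [0.5239, 0.1559, 0.1722]
tool_rot: [3.141, 0.0, -0.592]
contact_force: [0.4, 0.2, -3.5]
opening: 0.0234
grip_force: 45.0
```

```bash
python3 - <<'E'
from h import *
s=robot.observe(); print(s["tool_pos"],s["opening"],s["contact_force"])
a=viewer.read_camera("side")[110:230,250:410,::-1]; b=viewer.read_camera("wrist")[120:320,180:450,::-1]
cv2.imwrite("pics/c5.png",np.vstack([cv2.resize(a,(480,360)),cv2.resize(b,(480,200))]))
E
```

```text
[0.5239 0.1559 0.1722] 0.023436442885444025 [ 0.3582  0.2228 -3.4813]
```

View pics/c5.png

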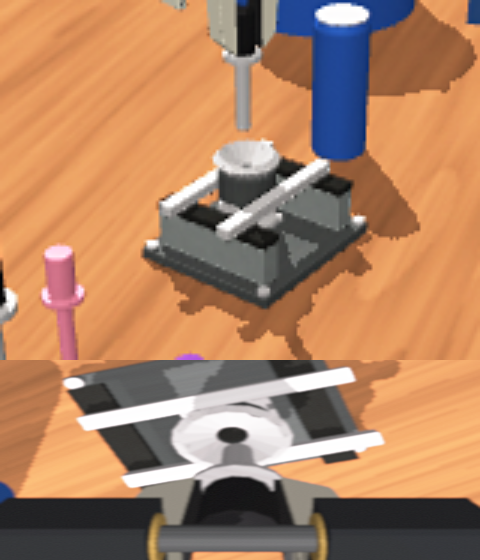

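The drift nose hangs above the mouth: in the side crop the nose is at (243,130) and the rim centre at (247,155). The wrist view has the hole at (232,435), in line with it. Descending.

Request:
step_arm(
  increments=[
    {"delta_pos": [0,0,0.8],"dr": [0,0,0],"fingers": 1},
    {"delta_pos": [0,0,1.6],"dr": [0,0,0],"fingers": 1},
    {"delta_pos": [0,0,2.4],"dr": [0,0,0],"fingers": 1},
    {"delta_pos": [0,0,3.0],"dr": [0,0,0],"fingers": 1},
    {"delta_pos": [0,0,3.4],"dr": [0,0,0],"fingers": 1},
  ],
)

```text
time: 8.62
tool_pos: [0.5238, 0.1571, 0.138]
tool_rot: [3.141, 0.0, -0.591]
contact_force: [0.3, 0.8, -2.1]
opening: 0.0231
grip_force: 45.0
```

Request:
step_arm(
  increments=[
    {"delta_pos": [0,0,0.1],"dr": [0,0,0],"fingers": 1},
    {"delta_pos": [0,0,0.2],"dr": [0,0,0],"fingers": 1},
    {"delta_pos": [0,0,0.3],"dr": [0,0,0],"fingers": 1},
    {"delta_pos": [0,0,0.4],"dr": [0,0,0],"fingers": 1},
    {"delta_pos": [0,0,0.5],"dr": [0,0,0],"fingers": 1},
  ],
)

```text
time: 9.25
tool_pos: [0.524, 0.1571, 0.1336]
tool_rot: [-3.142, -0.0, -0.591]
contact_force: [0.1, -0.5, -3.7]
opening: 0.0233
grip_force: 45.0
```

Request:
step_arm(
  increments=[
    {"delta_pos": [0,0,0.1],"dr": [0,0,0],"fingers": 1},
    {"delta_pos": [0,0,0.2],"dr": [0,0,0],"fingers": 1},
    {"delta_pos": [0,0,0.3],"dr": [0,0,0],"fingers": 1},
    {"delta_pos": [0,0,0.4],"dr": [0,0,0],"fingers": 1},
    {"delta_pos": [0,0,0.4],"dr": [0,0,0],"fingers": 1},
  ],
)

```text
time: 9.88
tool_pos: [0.5239, 0.1571, 0.1295]
tool_rot: [3.141, 0.0, -0.591]
contact_force: [-0.5, -0.4, -3.1]
opening: 0.0231
grip_force: 45.0
```

Request:
step_arm(
  increments=[
    {"delta_pos": [0,0,0.1],"dr": [0,0,0],"fingers": 1},
    {"delta_pos": [0,0,0.2],"dr": [0,0,0],"fingers": 1},
    {"delta_pos": [0,0,0.3],"dr": [0,0,0],"fingers": 1},
    {"delta_pos": [0,0,0.4],"dr": [0,0,0],"fingers": 1},
    {"delta_pos": [0,0,0.5],"dr": [0,0,0],"fingers": 1},
  ],
)

```text
time: 10.5
tool_pos: [0.524, 0.1571, 0.1245]
tool_rot: [3.142, -0.0, -0.591]
contact_force: [0.4, -0.3, -3.6]
opening: 0.0229
grip_force: 45.0
```

Request:
step_arm(
  increments=[
    {"delta_pos": [0,0,0.1],"dr": [0,0,0],"fingers": 1},
    {"delta_pos": [0,0,0.2],"dr": [0,0,0],"fingers": 1},
    {"delta_pos": [0,0,0.3],"dr": [0,0,0],"fingers": 1},
    {"delta_pos": [0,0,0.4],"dr": [0,0,0],"fingers": 1},
    {"delta_pos": [0,0,0.5],"dr": [0,0,0],"fingers": 1},
  ],
)

```text
time: 11.12
tool_pos: [0.524, 0.1571, 0.1195]
tool_rot: [3.142, -0.0, -0.591]
contact_force: [0.6, -0.4, -3.0]
opening: 0.0236
grip_force: 45.0
```

Request:
step_arm(
  increments=[
    {"delta_pos": [0,0,0.1],"dr": [0,0,0],"fingers": 1},
    {"delta_pos": [0,0,0.2],"dr": [0,0,0],"fingers": 1},
    {"delta_pos": [0,0,0.3],"dr": [0,0,0],"fingers": 1},
    {"delta_pos": [0,0,0.4],"dr": [0,0,0],"fingers": 1},
    {"delta_pos": [0,0,0.5],"dr": [0,0,0],"fingers": 1},
  ],
)

```text
time: 11.75
tool_pos: [0.5243, 0.1571, 0.1151]
tool_rot: [-3.141, -0.001, -0.591]
contact_force: [-0.3, -0.2, 4.2]
opening: 0.0233
grip_force: 45.0
```

Contact with the bush at about nose z=0.073, with no side force. I'll push slowly at about 8 mm/s.

Request:
step_arm(
  increments=[
    {"delta_pos": [0,0,0.1],"dr": [0,0,0],"fingers": 1},
    {"delta_pos": [0,0,0.2],"dr": [0,0,0],"fingers": 1},
    {"delta_pos": [0,0,0.3],"dr": [0,0,0],"fingers": 1},
    {"delta_pos": [0,0,0.4],"dr": [0,0,0],"fingers": 1},
    {"delta_pos": [0,0,0.5],"dr": [0,0,0],"fingers": 1},
  ],
)

```text
time: 12.38
tool_pos: [0.5241, 0.1571, 0.1096]
tool_rot: [-3.141, -0.0, -0.591]
contact_force: [-0.0, 0.6, 5.5]
opening: 0.0237
grip_force: 45.0
```

Request:
step_arm(
  increments=[
    {"delta_pos": [0,0,0.1],"dr": [0,0,0],"fingers": 1},
    {"delta_pos": [0,0,0.2],"dr": [0,0,0],"fingers": 1},
    {"delta_pos": [0,0,0.3],"dr": [0,0,0],"fingers": 1},
    {"delta_pos": [0,0,0.4],"dr": [0,0,0],"fingers": 1},
    {"delta_pos": [0,0,0.5],"dr": [0,0,0],"fingers": 1},
  ],
)

```text
time: 13.0
tool_pos: [0.524, 0.1571, 0.1045]
tool_rot: [-3.142, -0.0, -0.591]
contact_force: [0.6, -0.6, 5.2]
opening: 0.0232
grip_force: 45.0
```

Request:
step_arm(
  increments=[
    {"delta_pos": [0,0,0.1],"dr": [0,0,0],"fingers": 1},
    {"delta_pos": [0,0,0.2],"dr": [0,0,0],"fingers": 1},
    {"delta_pos": [0,0,0.3],"dr": [0,0,0],"fingers": 1},
    {"delta_pos": [0,0,0.4],"dr": [0,0,0],"fingers": 1},
    {"delta_pos": [0,0,0.5],"dr": [0,0,0],"fingers": 1},
  ],
)

```text
time: 13.62
tool_pos: [0.524, 0.1571, 0.0995]
tool_rot: [3.142, -0.0, -0.591]
contact_force: [-0.2, -0.6, 5.0]
opening: 0.0231
grip_force: 45.0
```

Request:
step_arm(
  increments=[
    {"delta_pos": [0,0,0.1],"dr": [0,0,0],"fingers": 1},
    {"delta_pos": [0,0,0.2],"dr": [0,0,0],"fingers": 1},
    {"delta_pos": [0,0,0.3],"dr": [0,0,0],"fingers": 1},
    {"delta_pos": [0,0,0.4],"dr": [0,0,0],"fingers": 1},
    {"delta_pos": [0,0,0.5],"dr": [0,0,0],"fingers": 1},
  ],
)

```text
time: 14.25
tool_pos: [0.524, 0.1571, 0.0945]
tool_rot: [3.142, -0.0, -0.591]
contact_force: [0.1, -0.2, 4.4]
opening: 0.0228
grip_force: 45.0
```

Request:
step_arm(
  increments=[
    {"delta_pos": [0,0,0.1],"dr": [0,0,0],"fingers": 1},
    {"delta_pos": [0,0,0.2],"dr": [0,0,0],"fingers": 1},
    {"delta_pos": [0,0,0.3],"dr": [0,0,0],"fingers": 1},
    {"delta_pos": [0,0,0.4],"dr": [0,0,0],"fingers": 1},
    {"delta_pos": [0,0,0.5],"dr": [0,0,0],"fingers": 1},
  ],
)

```text
time: 14.88
tool_pos: [0.524, 0.1571, 0.0895]
tool_rot: [3.142, -0.0, -0.591]
contact_force: [-0.6, 0.9, 3.6]
opening: 0.0234
grip_force: 45.0
```

Request:
step_arm(
  increments=[
    {"delta_pos": [0,0,0.05],"dr": [0,0,0],"fingers": 1},
    {"delta_pos": [0,0,0.1],"dr": [0,0,0],"fingers": 1},
    {"delta_pos": [0,0,0.15],"dr": [0,0,0],"fingers": 1},
    {"delta_pos": [0,0,0.2],"dr": [0,0,0],"fingers": 1},
    {"delta_pos": [0,0,0.2],"dr": [0,0,0],"fingers": 1},
  ],
)

```text
time: 15.5
tool_pos: [0.5239, 0.1571, 0.0875]
tool_rot: [3.141, 0.0, -0.591]
contact_force: [-0.9, -0.5, 2.9]
opening: 0.0233
grip_force: 45.0
```

Request:
step_arm(
  increments=[
    {"delta_pos": [0,0,0.05],"dr": [0,0,0],"fingers": 1},
    {"delta_pos": [0,0,0.1],"dr": [0,0,0],"fingers": 1},
    {"delta_pos": [0,0,0.15],"dr": [0,0,0],"fingers": 1},
    {"delta_pos": [0,0,0.2],"dr": [0,0,0],"fingers": 1},
    {"delta_pos": [0,0,0.2],"dr": [0,0,0],"fingers": 1},
  ],
)

```text
time: 16.12
tool_pos: [0.5241, 0.1571, 0.0861]
tool_rot: [-3.141, -0.001, -0.591]
contact_force: [-1.5, 0.9, 7.5]
opening: 0.0231
grip_force: 45.0
```

The force is rising while static, so it is near the stop. I'll push one more millimetre to confirm the 4 N/mm signature.

Request:
step_arm(
  increments=[
    {"delta_pos": [0,0,0.05],"dr": [0,0,0],"fingers": 1},
    {"delta_pos": [0,0,0.1],"dr": [0,0,0],"fingers": 1},
    {"delta_pos": [0,0,0.1],"dr": [0,0,0],"fingers": 1},
    {"delta_pos": [0,0,0.1],"dr": [0,0,0],"fingers": 1},
    {"delta_pos": [0,0,0.1],"dr": [0,0,0],"fingers": 1},
  ],
)

```text
time: 16.75
tool_pos: [0.5242, 0.1571, 0.0855]
tool_rot: [-3.141, -0.001, -0.591]
contact_force: [-0.6, 0.1, 8.1]
opening: 0.0235
grip_force: 45.0
```

Request:
step_arm(
  increments=[
    {"delta_pos": [0,0,0.05],"dr": [0,0,0],"fingers": 1},
    {"delta_pos": [0,0,0.1],"dr": [0,0,0],"fingers": 1},
    {"delta_pos": [0,0,0.1],"dr": [0,0,0],"fingers": 1},
    {"delta_pos": [0,0,0.1],"dr": [0,0,0],"fingers": 1},
    {"delta_pos": [0,0,0.1],"dr": [0,0,0],"fingers": 1},
  ],
)

```text
time: 17.38
tool_pos: [0.5244, 0.1571, 0.0848]
tool_rot: [-3.141, -0.001, -0.591]
contact_force: [-1.7, -0.4, 11.5]
opening: 0.023
grip_force: 45.0
```

15 N static means the bush is on the stirrup. I'll draw the drift out and carry it back.

Request:
step_arm(
  increments=[
    {"delta_pos": [0,0,-0.5],"dr": [0,0,0],"fingers": 1},
    {"delta_pos": [0,0,-2.5],"dr": [0,0,0],"fingers": 1},
    {"delta_pos": [0,0,-5],"dr": [0,0,0],"fingers": 1},
    {"delta_pos": [0,0,-7.5],"dr": [0,0,0],"fingers": 1},
    {"delta_pos": [0,0,-9],"dr": [0,0,0],"fingers": 1},
  ],
)

```text
time: 18.0
tool_pos: [0.5236, 0.157, 0.1737]
tool_rot: [3.141, 0.001, -0.591]
contact_force: [0.4, 0.0, -2.9]
opening: 0.0233
grip_force: 45.0
```

Request:
step_arm(
  increments=[
    {"delta_pos": [1.5,2.2,0],"dr": [0,0,0],"fingers": 1},
    {"delta_pos": [4.3,6.4,0],"dr": [0,0,0],"fingers": 1},
    {"delta_pos": [7.1,10.6,0],"dr": [0,0,0],"fingers": 1},
    {"delta_pos": [9.9,14.8,0],"dr": [0,0,0],"fingers": 1},
    {"delta_pos": [12.7,19,0],"dr": [0,0,0],"fingers": 1},
  ],
)

```text
time: 18.62
tool_pos: [0.5226, -0.0728, 0.1727]
tool_rot: [3.141, 0.002, -0.591]
contact_force: [0.9, 0.1, -3.4]
opening: 0.0233
grip_force: 45.0
```

Request:
step_arm(
  increments=[
    {"delta_pos": [2.8,4.2,0],"dr": [0,0,0],"fingers": 1},
    {"delta_pos": [4.8,7,0],"dr": [0,0,0],"fingers": 1},
    {"delta_pos": [5.7,8.4,0],"dr": [0,0,0],"fingers": 1},
    {"delta_pos": [5.7,8.4,0],"dr": [0,0,0],"fingers": 1},
    {"delta_pos": [5.7,8.4,0],"dr": [0,0,0],"fingers": 1},
  ],
)

```text
time: 19.25
tool_pos: [0.5239, -0.1715, 0.1734]
tool_rot: [-3.141, 0.001, -0.59]
contact_force: [-0.3, -0.6, -2.5]
opening: 0.0232
grip_force: 45.0
```

```bash
python3 - <<'E'
from h import *
s=robot.observe(); print(s["time"],s["tool_pos"],s["contact_force"]); print("to stand",loc(np.array([.5242,-.173,.0478])-s["tool_pos"]))
t=viewer.camera_params("side"); a=viewer.read_camera("side")[160:280,220:340,::-1]
b=viewer.read_camera("side")[120:220,270:390,::-1]
cv2.imwrite("pics/c6.png",np.hstack([cv2.resize(a,(400,400)),cv2.resize(b,(400,400))]))
E
```

```text
19.25 [ 0.5239 -0.1715  0.1734] [-0.3277 -0.5596 -2.4723]
to stand [ 0.1175  0.1125 12.5564]
```

View pics/c6.png

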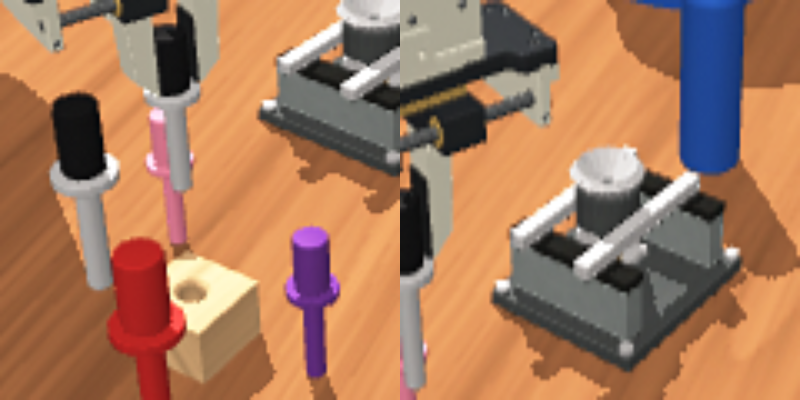

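The drift is vertical over the stand; the hole is at (190,291) in the left crop. The bush's lower end shows under the eye at the stirrup in the right crop. Lowering at the original grasp pose.

Request:
step_arm(
  increments=[
    {"delta_pos": [0.1,0.1,1.5],"dr": [0,0,0],"fingers": 1},
    {"delta_pos": [0.1,0.1,3.5],"dr": [0,0,0],"fingers": 1},
    {"delta_pos": [0.1,0.1,5.5],"dr": [0,0,0],"fingers": 1},
    {"delta_pos": [0.1,0.1,7],"dr": [0,0,0],"fingers": 1},
    {"delta_pos": [0.1,0.1,7.5],"dr": [0,0,0],"fingers": 1},
  ],
)

```text
time: 19.98
tool_pos: [0.5237, -0.1738, 0.0972]
tool_rot: [3.141, 0.002, -0.591]
contact_force: [0.1, -0.3, -3.1]
opening: 0.0228
grip_force: 45.0
```

Request:
step_arm(
  increments=[
    {"delta_pos": [0,0,0.3],"dr": [0,0,0],"fingers": 1},
    {"delta_pos": [0,0,0.6],"dr": [0,0,0],"fingers": 1},
    {"delta_pos": [0,0,0.9],"dr": [0,0,0],"fingers": 1},
    {"delta_pos": [0,0,1.2],"dr": [0,0,0],"fingers": 1},
    {"delta_pos": [0,0,1.5],"dr": [0,0,0],"fingers": 1},
  ],
)

```text
time: 20.6
tool_pos: [0.5244, -0.1744, 0.0835]
tool_rot: [3.142, -0.0, -0.591]
contact_force: [-0.2, -1.4, -2.8]
opening: 0.0234
grip_force: 45.0
```

Request:
step_arm(
  increments=[
    {"delta_pos": [-0.1,-0.1,0.6],"dr": [0,0,0],"fingers": 1},
    {"delta_pos": [-0.1,-0.1,1.2],"dr": [0,0,0],"fingers": 1},
    {"delta_pos": [-0.1,-0.1,1.8],"dr": [0,0,0],"fingers": 1},
    {"delta_pos": [-0.1,-0.1,2.4],"dr": [0,0,0],"fingers": 1},
    {"delta_pos": [-0.1,-0.1,3.0],"dr": [0,0,0],"fingers": 1},
  ],
)

```text
time: 21.22
tool_pos: [0.524, -0.1729, 0.0531]
tool_rot: [3.141, 0.0, -0.591]
contact_force: [-0.4, -0.1, -3.1]
opening: 0.0233
grip_force: 45.0
```

Request:
step_arm(
  increments=[
    {"delta_pos": [0,0,0.1],"dr": [0,0,0],"fingers": 1},
    {"delta_pos": [0,0,0.2],"dr": [0,0,0],"fingers": 1},
    {"delta_pos": [0,0,0.3],"dr": [0,0,0],"fingers": 1},
    {"delta_pos": [0,0,0.4],"dr": [0,0,0],"fingers": 1},
    {"delta_pos": [0,0,0.4],"dr": [0,0,0],"fingers": 1},
  ],
)

```text
time: 21.85
tool_pos: [0.5241, -0.1729, 0.0496]
tool_rot: [3.142, -0.0, -0.591]
contact_force: [-1.1, 0.5, -3.0]
opening: 0.0235
grip_force: 45.0
```

Request:
step_arm(
  increments=[
    {"delta_pos": [0,0,0.05],"dr": [0,0,0],"fingers": 1},
    {"delta_pos": [0,0,0.1],"dr": [0,0,0],"fingers": 1},
    {"delta_pos": [0,0,0.15],"dr": [0,0,0],"fingers": 1},
    {"delta_pos": [0,0,0.2],"dr": [0,0,0],"fingers": 1},
    {"delta_pos": [0,0,0.2],"dr": [0,0,0],"fingers": 1},
  ],
)

```text
time: 22.48
tool_pos: [0.5242, -0.173, 0.0478]
tool_rot: [3.142, -0.0, -0.591]
contact_force: [0.2, -0.2, -1.3]
opening: 0.0234
grip_force: 45.0
```

The drift is touching the floor. Releasing and rising.

Request:
step_arm(
  increments=[
    {"delta_pos": [0,0,0.03],"dr": [0,0,0],"fingers": 0.3},
    {"delta_pos": [0,0,0.03],"dr": [0,0,0],"fingers": 0},
    {"delta_pos": [0,0,0.03],"dr": [0,0,0],"fingers": -0.4},
    {"delta_pos": [0,0,0.03],"dr": [0,0,0],"fingers": -0.4},
    {"delta_pos": [0,0,0.03],"dr": [0,0,0],"fingers": -0.4},
  ],
)

```text
time: 23.1
tool_pos: [0.5241, -0.173, 0.0473]
tool_rot: [3.142, -0.0, -0.591]
contact_force: [0.0, -0.0, 0.8]
opening: 0.0636
grip_force: 0.0
```

Request:
step_arm(
  increments=[
    {"delta_pos": [0,0,-1],"dr": [0,0,0],"fingers": -0.4},
    {"delta_pos": [0,0,-4],"dr": [0,0,0],"fingers": -0.4},
    {"delta_pos": [0,0,-8],"dr": [0,0,0],"fingers": -0.4},
    {"delta_pos": [0,0,-12],"dr": [0,0,0],"fingers": -0.4},
    {"delta_pos": [0,0,-15],"dr": [0,0,0],"fingers": -0.4},
  ],
)

```text
time: 23.72
tool_pos: [0.5244, -0.1731, 0.2]
tool_rot: [-3.141, -0.003, -0.591]
contact_force: [-0.3, -0.4, 0.5]
opening: 0.0643
grip_force: 0.0
```

```bash
python3 - <<'E'
from h import *
b=viewer.read_camera("side")[:,:,::-1]
cv2.imwrite("pics/c7.png",np.hstack([cv2.resize(b[160:280,220:340],(400,400)),cv2.resize(b[140:220,290:390],(400,320),interpolation=cv2.INTER_CUBIC)[:, :].copy() if 0 else cv2.resize(b[140:240,290:390],(400,400))]))
s=robot.observe(); print(s["time"],s["contact_force"])
E
```

```text
23.775 [ 1.3919 -0.323   3.1232]
```

View pics/c7.png

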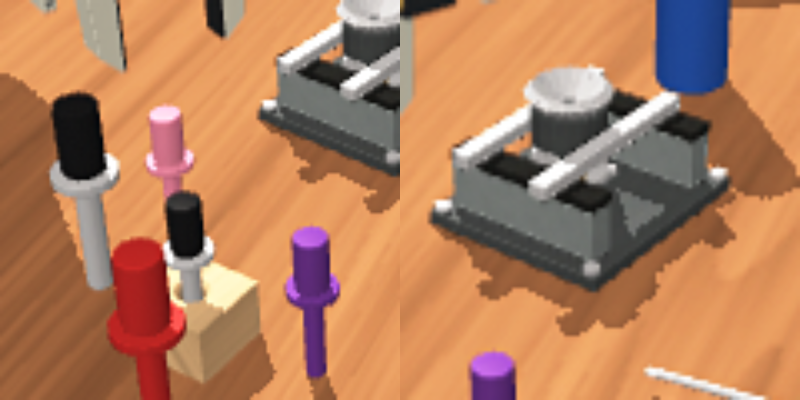

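The drift stands upright in its stand. The bush top works out at 0.0458 m, against 0.046 m at the stop. Handing in.

```bash
python3 -c "
from cell import robot
print(robot.hand_in())"
```

```text
the job is handed in; nothing more can be done
None
```

The job is handed in at about 24 s: the bush is on the stirrup plate (about 15 N peak measured) and the drift is back upright in its stand; I never touched the screwdriver, spray can, socket or wrench. `hand_in()` returned no verdict.

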